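# Hang a sample at the air nozzle and hold the spring-return dial at its third step

## Robot

A 6-joint arm with a two-finger parallel gripper is mounted at the origin on a cart in front of the work surface, level with it; the furniture and walls round the work are solid. World frame = base frame: x ahead of the robot, y to its left, z up, the work surface at z = 0. Lengths are in m, angles in rad, forces in N, time in s.
With the tool pointing down it reaches from about 0.375 to 0.9 m from the base axis. Payload 3.1 kg.
Tool frame: the origin (TCP) lies on the centre line of the jaws, within the pads' length; the fingertips stand 22 mm ahead of it and the grasp point (between the pads) lies 3 mm ahead of it; z points along the fingers, x is the direction in which the jaws open and shut, and the axes are right-handed (so a half turn about z gives the same grasp; the last joint's range is limited). The gripper opens to 87 mm and grips with 3 to 60 N. Pads are 19 mm wide; open, the fingers measure 117 mm over their backs; the gripper's body (75 mm by 190 mm) begins 51 mm behind the grasp point.
Start: joints at [-1.377, 0.527, 1.433, -0, 1.181, -0.178], TCP at [0.227, -0.582, 0.245] pointing down, gripper open.
Joint ranges: [-3.08, 3.08], [-0.75, 2.2], [0.22, 2.44], [-1.43, 4.57], [0, 2.65], [-2.85, 2.85]. Speed limits (rad/s): [2.79, 2.79, 3.14, 3.14, 3.14, 3.14].

## Interface

Orientations are given as a unit quaternion [x, y, z, w].
In Python, from rig import robot, camera, order gives the robot as it stands.
- The arm moves only by the shell command python3 -m pendant 'ROWS' [OPENING] [FORCE]. ROWS is JSON, a list of rows, each a list of 2 entries, a list of its own where there are three numbers: the shift along the tool's x, y, z in mm, then the turn about the tool's z in degrees. A call has 1 to 8 rows; each row shifts and turns the commanded pose from where the row before left it, along the tool's axes as they then stand; what a row does not reach is not made up. A row lasts 1/8 s, in which the tool goes at most 62.5 mm and 10.7 degrees, less where a joint would pass 70% of its speed; a pose out of reach is approached as far as the arm can. A call with a gripper value outside its range is refused whole. OPENING is the finger opening in mm, from 0 to 87, set as the call begins (- or left out, the last holds). The fingers move at their own pace and stop on an object; FORCE is the grip in N (left out, the last holds). Time passes only in rows, so rows that do not move let the fingers close. It gives the time, the measured TCP pose, the force and the opening at its end, in the units of the state.
- robot.get_obs(): the state, without advancing time (a new reading comes with each control period).
- camera(name): name is "scene" or "top" or "wrist"; returns a dict with "pixels" (420x560x3 uint8, blue, green, red), "mtx" (3x3 intrinsics, pixels), "R" (3x3) and "t" (3): a world point X has camera coordinates R X + t. Camera axes: x right, y down, z forward; pixel columns grow to the right and rows downward; lengths in m; the calibration is good to about 2 mm. The wrist camera is an equidistant fisheye: a pixel r from the principal point sees the ray r / f radians off the axis. A picture is of the moment at which its call begins. There is no depth.
- order.hand_in(): hands the job in, once; it reports no verdict.
The state is a dict: "time": time; "q": joint angles; "joint_velocities": joint speeds; "joint_torque": joint torques, N m; "position": TCP position; "tool_rot": TCP orientation; "ft_force": force on the tool from outside, world axes, zero at the start; "moment": the same for the moment, N m; "grip_width": finger opening in m.
Only numpy, scipy, OpenCV 4.12 (cv2) and the standard library are available. Lean on these libraries where they do the work, as an engineer would, in place of code of your own. Each camera call takes 0.05 s, during which the arm holds its last target. There are 200 camera calls.

## Task

Take the sample hanger off its parking stand, hook it over the drying rail at the rail's left end (as the robot sees it) and slide it along the rail, without lifting it off again, until it hangs centred in front of the air nozzle, and let go of it there. Then press the lever of the spring-return dial down past its first two clicks to the third, without ramming it into the stop, and finish while still holding it there: it springs back if released, so the program ends with the robot pressing the lever. Leave the petri dish, the sample pot and the bottle where they stand.

Things in the scene. Friction and masses are not known exactly. Their poses are not given: they have to be found in the camera images.
- hanger: Loose 120 g hanger, z up. V-shaped steel hook 24 mm wide (y), legs 26 mm apart inside. On the -x leg a plate 50 mm wide, 4 mm thick, 15 mm from the origin, reaching 82 mm below it; on +x a lip to 21 mm below, outer face at 21 mm. Black grip tab on top, 13 to 48 mm above. Origin: on the axis of the bar it hangs on, mid-hook. Hangs plumb. Raised 30 mm its lip clears a bar, 95 mm its plate too.
- hanger_tab (a point): Middle of the hanger's black grip tab, 34 mm above its origin: 8 mm thick along the hanger's x (pinch across this from above), 26 mm wide along y, 14 mm more above this point; the steel of the hook begins 21 mm below it.
- parking_bar (a point): Middle of the parking stand's short 10 mm bar, 125 mm above the bench, where the hanger hangs at the start. y along the bar, x away from the robot; its one post is 34 mm to +y, a 13 mm ball ends it 25 mm to -y. Grey foot 60 x 90 mm. Fixed.
- rail_mid (a point): Middle of the axis of the drying rail's 10 mm round bar, 125 mm above the bench. The bar runs along y (+y robot's left, x away from the robot) between posts at y = +-110 mm with black caps 14 mm wide and 9 mm above the axis. Left end: hanger origin more than 40 mm to +y of here; from there to the nozzle it must stay on the rail. Fixed.
- nozzle_tip (a point): Tip of the air nozzle, a tapered aluminium jet on a post behind the rail, 50 mm below the rail's axis and 10 mm behind it; axes as the rail's. It stands 10 to 75 mm to the right (-y) of the rail's middle. The hanger's origin belongs at this point's place along the rail (y), within 12 mm. Fixed.
- lever_bar (a point): Centre of the black cross bar (12 mm thick, 30 mm wide along y) ending the dial's lever, 70 mm from the pivot, which is 75 mm above the bench on the bar's +x side. At rest the lever points to the robot and 0.35 rad up, bar 99 mm above the bench; at the third click 0.31 rad down, bar 54 mm above. Press the bar down from above. Turns with the lever.
- dial_unit: Fixed grey dial housing, 44 (x) x 70 (y) x 90 mm high on a 60 x 86 mm foot; its front with the lever faces -x. Beside the lever, 12 to 16 mm to +y, a round quadrant of 36 mm radius with four tick marks (highest: rest; lowest and longest: third click). Origin: centre of its underside.
- dial_lever (a joint): Lever angle, rad: 0 at rest (up), grows as pressed down. Clicks (detents) at 0.22, 0.44 and 0.66, felt as ripples of about 1.5 N; it stays in none of them. Takes about 4 N on the bar at the start, 9 N at the third and little more beyond; dead stop at 0.80. The third step counts from 0.58 to 0.74.
- petri_dish: Loose petri dish, 58 mm across, 13 mm high; leave alone. Origin: centre of its underside.
- sample_pot: Loose specimen pot with a screw cap, 46 mm across, 57 mm high; leave alone. Origin: centre of its underside.
- media_bottle: Loose bottle, 69 mm across, 129 mm high; leave alone. Origin: centre of its underside.

How it is judged:
By the outcome, as a careful person would: the job done as asked, in the order asked, and still so for the second after the job is handed in, while the arm keeps its last pose, push and grip.
It also fails if it takes over 51 s, if anything falls off the work surface, if the arm or the gripper's body presses on something with over 40 N, if the wrist force passes 120 N, or if a joint passes its speed limit or range.

## Working session

There is one attempt and no reset: what is moved stays moved. The work goes in short steps, Python scripts to look and compute and a shell command to move; the robot and the scene stay as the last step left them, time stands still between calls to the robot, and variables do not carry over. Pictures are saved under pics/ and viewed, about 8 in all and at most 12, crops included, and the job is handed in when it is done.

```bash
mkdir -p pics
cat > h.py <<'E'
import numpy as np,cv2
from rig import robot,camera,order
def snap(n,f):
    c=camera(n); cv2.imwrite('pics/'+f+'.png',c['pixels']); np.savez('pics/'+f+'.npz',**c); return c
def load(f): return np.load('pics/'+f+'.npz')
def ray(c,uv):
    d=np.linalg.inv(c['mtx'])@[uv[0],uv[1],1.]; return -c['R'].T@c['t'], c['R'].T@d
def onz(c,uv,z):
    o,d=ray(c,uv); return o+d*(z-o[2])/d[2]
def tri(c1,u1,c2,u2):
    o,d=ray(c1,u1);p,e=ray(c2,u2);d/=np.linalg.norm(d);e/=np.linalg.norm(e)
    s=np.linalg.lstsq(np.c_[d,-e],p-o,rcond=None)[0];a=o+s[0]*d;b=p+s[1]*e
    return (a+b)/2,np.linalg.norm(a-b)
def proj(c,X):
    x=c['R']@np.array(X)+c['t'];u=c['mtx']@x;return u[:2]/u[2]
E
python3 - <<'E'
from h import *
np.set_printoptions(precision=4,suppress=True)
for n in('scene','top'):
    c=snap(n,n+'0');print(n,c['mtx'],-c['R'].T@c['t'],c['R'])
o=robot.get_obs();print(o)
E
```

```text
scene [[514.8364   0.     281.1308]
 [  0.     514.8364 206.2332]
 [  0.       0.       1.    ]] [-0.052   0.5157  0.6968] [[-0.8064 -0.591  -0.0228]
 [-0.3033  0.4462 -0.842 ]
 [ 0.5078 -0.672  -0.539 ]]
top [[528.1858   0.     272.8056]
 [  0.     528.1858 207.6544]
 [  0.       0.       1.    ]] [ 0.3158 -0.2054  1.0747] [[-0.0171 -0.9998 -0.0051]
 [-0.9826  0.0177 -0.1848]
 [ 0.1849  0.0019 -0.9828]]
{'time': 0.1, 'q': array([-1.3775,  0.5284,  1.4338,  0.    ,  1.1814, -0.1785]), 'joint_velocities': array([ 0.0015, -0.0027, -0.0011, -0.0008, -0.0003,  0.0027]), 'joint_torque': array([ -0.0003, -44.0986, -17.715 ,   0.0634,   0.0533,  -0.    ]), 'position': array([ 0.227 , -0.5817,  0.2437]), 'tool_rot': array([ 0.8256, -0.5642, -0.0007, -0.0007]), 'ft_force': array([-0.6654,  0.8585,  0.1786]), 'moment': array([ 0.0155,  0.0164, -0.032 ]), 'grip_width': 0.08706912491727183}
```

View pics/scene0.png

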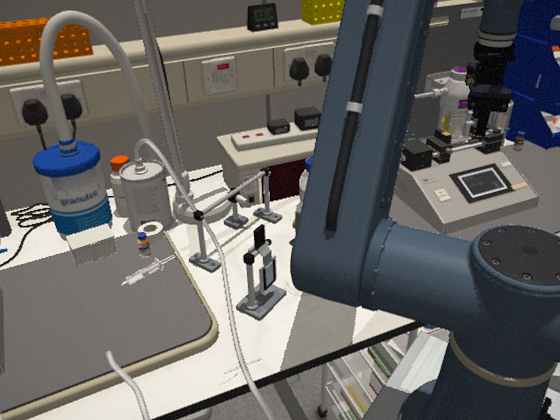

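View pics/top0.png

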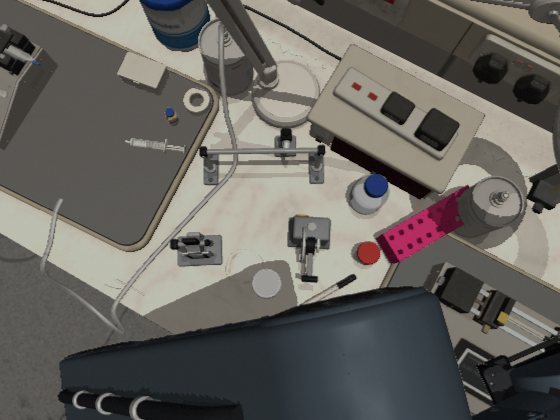

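Top view: the rail runs from about (208,152) to (320,150), with the nozzle at (286,140). The parking stand is at (200,248), the dial at (308,245) with its lever bar at (310,278), the dish at (267,283), the pot at (368,253) and the bottle at (372,190). I'll zoom in.

Run:
```python
from h import *
a=cv2.imread('pics/top0.png')[125:300,155:345];b=cv2.imread('pics/scene0.png')[155:330,175:305]
a=cv2.resize(a,None,fx=2.4,fy=2.4,interpolation=2);b=cv2.resize(b,None,fx=2.4,fy=2.4,interpolation=2)
cv2.imwrite('pics/z0.png',np.hstack([a,b]));print(a.shape,b.shape)
np.set_printoptions(precision=4,suppress=True)
c=load('top0')
for n,uv,z in [('capL',(208,152),.130),('capR',(320,150),.130),('nozz',(286,150),.075),('park',(190,243),.125),('lever',(310,278),.1),('dish',(267,283),.013),('pot',(368,253),.057),('bot',(376,186),.129)]: print(n,onz(c,uv,z))
```

```text
(420, 456, 3) (420, 312, 3)
capL [ 0.6009 -0.085   0.13  ]
capR [ 0.6009 -0.2931  0.13  ]
nozz [ 0.6187 -0.2314  0.075 ]
park [ 0.4321 -0.0528  0.125 ]
lever [ 0.3669 -0.2694  0.1   ]
dish [ 0.363  -0.1892  0.013 ]
pot [ 0.415  -0.3854  0.057 ]
bot [ 0.5307 -0.3935  0.129 ]
```

View pics/z0.png

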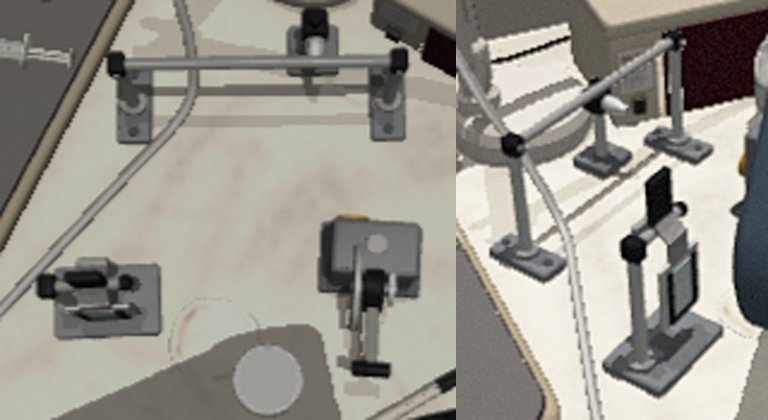

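Run:
```python
from h import *
np.set_printoptions(precision=4,suppress=True)
t=load('top0');s=load('scene0')
print('hose')
for uv in [(235.4,160),(235,170),(222,185),(200,207)]:
    print(uv,[proj(s,onz(t,uv,z)).round() for z in (0,.05,.1,.15,.25)])
T=lambda x,y:(155+x/2.4-.3,125+y/2.4-.3)
S=lambda x,y:(175+(x-456)/2.4-.3,155+y/2.4-.3)
for n,a,b in [('capL',T(116,64),S(514,146)),('capR',T(398,61),S(674,41)),('nozzletip',T(317,48),S(627,104)),('ballpost+y',T(46,287),S(634,248)),('ball-y',T(129,283),S(680,208)),('tabtop',T(84,278),S(658,172)),]:
    print(n,tri(t,a,s,b))
print('lever',onz(t,T(370,369),.104),'dish',onz(t,T(268,379),.013))
```

```text
hose
(235.4, 160) [array([215., 249.]), array([219., 232.]), array([223., 214.]), array([227., 195.]), array([237., 154.])]
(235, 170) [array([222., 253.]), array([226., 236.]), array([230., 217.]), array([234., 198.]), array([243., 156.])]
(222, 185) [array([224., 264.]), array([228., 246.]), array([232., 228.]), array([237., 207.]), array([246., 164.])]
(200, 207) [array([227., 284.]), array([231., 265.]), array([235., 245.]), array([239., 223.]), array([249., 176.])]
capL (array([ 0.6034, -0.0753,  0.1253]), np.float64(0.0006862597913787909))
capR (array([ 0.6021, -0.2944,  0.1259]), np.float64(0.000424373746260028))
nozzletip (array([ 0.6233, -0.236 ,  0.0789]), np.float64(0.011249420265156442))
ballpost+y (array([ 0.4303, -0.024 ,  0.1277]), np.float64(0.0006283068007436898))
ball-y (array([ 0.4333, -0.0855,  0.1254]), np.float64(0.0026719116454199223))
tabtop (array([ 0.4315, -0.0594,  0.1751]), np.float64(0.0028721717869921236))
lever [ 0.3659 -0.2671  0.104 ] dish [ 0.3638 -0.188   0.013 ]
```

Run:
```python
from h import *
np.set_printoptions(precision=3,suppress=True)
t=load('top0');s=load('scene0')
for n,uv in [('lampjoint',(270,78)),('lampmid',(245,42)),('boxcorner',(310,118))]:
    for z in (.02,.1,.2,.3,.4,.5): p=onz(t,uv,z);print(n,p,proj(s,p).round())
```

```text
lampjoint [ 0.795 -0.202  0.02 ] [183. 203.]
lampjoint [ 0.759 -0.202  0.1  ] [190. 179.]
lampjoint [ 0.713 -0.203  0.2  ] [199. 145.]
lampjoint [ 0.668 -0.203  0.3  ] [210. 107.]
lampjoint [ 0.623 -0.203  0.4  ] [223.  62.]
lampjoint [ 0.577 -0.204  0.5  ] [237.  10.]
lampmid [ 0.879 -0.15   0.02 ] [144. 202.]
lampmid [ 0.837 -0.154  0.1  ] [152. 179.]
lampmid [ 0.783 -0.159  0.2  ] [163. 145.]
lampmid [ 0.73  -0.164  0.3  ] [175. 107.]
lampmid [ 0.676 -0.17   0.4  ] [190.  62.]
lampmid [ 0.623 -0.175  0.5  ] [207.  10.]
boxcorner [ 0.704 -0.285  0.02 ] [233. 200.]
boxcorner [ 0.675 -0.279  0.1  ] [238. 176.]
boxcorner [ 0.638 -0.271  0.2  ] [245. 142.]
boxcorner [ 0.601 -0.264  0.3  ] [254. 104.]
boxcorner [ 0.564 -0.256  0.4  ] [263.  60.]
boxcorner [ 0.527 -0.249  0.5  ] [275.   8.]
```

```bash
python3 -m pendant '[[[62,0,0],-10],[[60,0,0],-10]]' 60 3; python3 -c "
from rig import robot
o=robot.get_obs();print(o['position'],o['tool_rot'],o['q'])"
```

```text
time: 0.35
position: [0.2804, -0.6922, 0.2441]
tool_rot: [0.912, -0.41, -0.001, -0.0]
ft_force: [1.1, -1.0, 0.8]
grip_width: 0.0743
[ 0.28035753 -0.69221042  0.24413736] [ 9.11943492e-01 -4.10315393e-01 -5.01771510e-04 -3.06385171e-04] [-1.33499194e+00  7.03700831e-01  1.08176594e+00 -4.28357468e-04
  1.35722470e+00 -4.89300999e-01]
```

The move went along tool x, away from the stand, because the tool starts at a heading of −69°. That is harmless. Before reaching over the rail I want a closer look at the lamp pole.

```bash
python3 -m pendant '[[[-62,0,0],-10],[[-50,-20,0],-10],[[0,-60,0],-10]]'
python3 - <<'E'
from h import *
t=snap('top','top1');s=snap('scene','scene1')
a=t['pixels'][0:200,190:390];b=s['pixels'][0:200,120:320]
cv2.imwrite('pics/z1.png',np.hstack([cv2.resize(x,(400,400),interpolation=2) for x in(a,b)]))
print(robot.get_obs()['position'],robot.get_obs()['tool_rot'])
E
```

```text
time: 0.72
position: [0.2392, -0.5446, 0.2429]
tool_rot: [0.987, -0.162, -0.001, -0.001]
ft_force: [1.1, -0.5, 0.3]
grip_width: 0.0608
[ 0.24328384 -0.53835895  0.24329828] [ 9.87026972e-01 -1.60488269e-01 -8.96629513e-04 -4.52414595e-03]
```

View pics/z1.png

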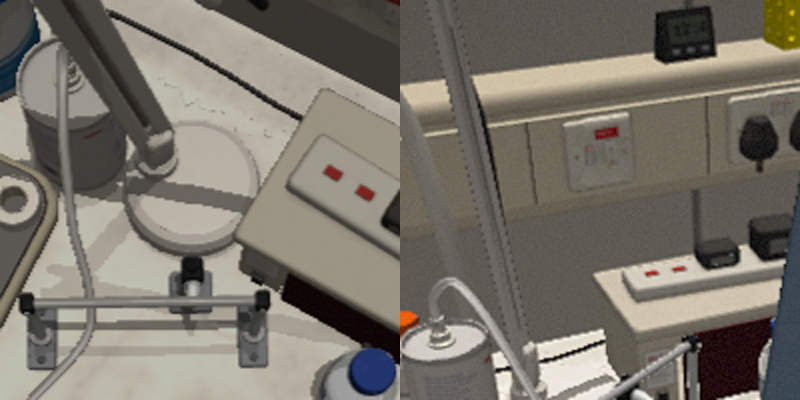

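Run:
```python
from h import *
np.set_printoptions(precision=3,suppress=True)
t=load('top1');s=load('scene1')
print(tri(t,(267.5,72.5),s,(181,175)), tri(t,(310,118),s,(236,160)))
A,B=np.array([181.,175]),np.array([141.,0])   # scene pole line
n=np.array([B[1]-A[1],A[0]-B[0]])
for k in (0,.25,.5,.75,1.):
    uv=np.array([267.5,72.5])*(1-k)+np.array([225.,0])*k
    zs=np.linspace(0,.9,901); v=[abs((proj(s,onz(t,uv,z))-A)@n) for z in zs]; print(uv,onz(t,uv,zs[int(np.argmin(v))]))
# tab move
o=robot.get_obs();print(o['position'],np.degrees(2*np.arctan2(o['tool_rot'][1],o['tool_rot'][0])))
```

```text
(array([ 0.771, -0.195,  0.109]), np.float64(0.010677782662426031)) (array([ 0.663, -0.272,  0.147]), np.float64(0.011990352172817733))
[267.5  72.5] [ 0.779 -0.198  0.082]
[256.875  54.375] [ 0.768 -0.18   0.182]
[246.25  36.25] [ 0.758 -0.165  0.266]
[235.625  18.125] [ 0.75  -0.152  0.336]
[225.   0.] [ 0.744 -0.142  0.395]
[ 0.243 -0.538  0.243] -18.470674650399932
```

```bash
python3 -m pendant '[[[0,-60,0],-9.3],[[0,-60,0],-9.3],[[45,-42,0],0],[[45,-42,0],0],[[45,-42,0],0],[[6,-58,0],0],[[6,-58,0],0],[[6,-50,0],0]]' 50; python3 -m pendant '[[[0,0,0],0],[[0,0,0],0]]'
python3 - <<'E'
from h import *
o=robot.get_obs();print(o['position'],np.degrees(2*np.arctan2(o['tool_rot'][1],o['tool_rot'][0])),o['q'],o['time'])
c=snap('wrist','w1');print(c['mtx'],-c['R'].T@c['t'],c['R'])
E
```

```text
time: 1.82
position: [0.4249, -0.1356, 0.2445]
tool_rot: [1.0, -0.001, -0.0, -0.0]
ft_force: [0.9, -1.2, 0.1]
grip_width: 0.0501
time: 2.08
position: [0.4254, -0.1382, 0.2447]
tool_rot: [1.0, -0.001, 0.0, 0.001]
ft_force: [0.2, -0.7, 0.7]
grip_width: 0.05
[ 0.42536143 -0.13815579  0.24474335] -0.06960106811792914 [-5.64509722e-01  2.88480484e-01  1.86079280e+00 -6.40970036e-04
  9.90865346e-01 -5.62944114e-01] 2.075
[[325.1922621    0.         278.61296952]
 [  0.         325.1922621  210.66626226]
 [  0.           0.           1.        ]] [ 0.42610804 -0.05702761  0.38364719] [[ 9.99999144e-01 -1.04356216e-03  7.89394234e-04]
 [-1.22830323e-03 -9.56600120e-01  2.91401272e-01]
 [ 4.51039278e-04 -2.91401992e-01 -9.56600583e-01]]
```

View pics/w1.png

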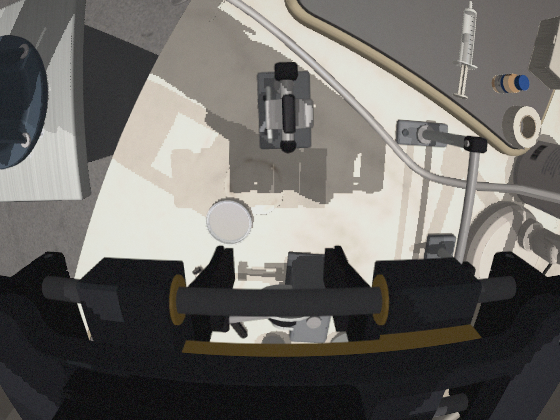

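The wrist view shows the tab's black top at about (289,107), between the post cap (285,71) and the end ball (288,146). The jaws are at the bottom of the picture and the dish is at (229,221).

```bash
cat >> h.py <<'E'
def wray(c,uv):
    f=c['mtx'][0,0];d=np.array(uv,float)-c['mtx'][:2,2];r=np.hypot(*d);th=r/f
    v=np.r_[d/max(r,1e-9)*np.sin(th),np.cos(th)]; return -c['R'].T@c['t'],c['R'].T@v
def wonz(c,uv,z):
    o,d=wray(c,uv);return o+d*(z-o[2])/d[2]
E
python3 - <<'E'
from h import *
np.set_printoptions(precision=4,suppress=True)
c=load('w1');g=c['pixels'].max(2)
m=(g<45).astype(np.uint8)[60:160,250:330]
n,l,s,ce=cv2.connectedComponentsWithStats(m)
for i in range(1,n):
    if s[i][4]>20: x,y,w,h,a=s[i];print(x+250,y+60,w,h,a,ce[i]+[250,60])
print('cap',wonz(c,(285,71),.127),'ball',wonz(c,(288.5,146),.127),'tabtop',wonz(c,(289,107),.173))
np.save('/dev/null',0) if 0 else None
cr=cv2.resize(c['pixels'][55:160,245:330],None,fx=6,fy=5.7,interpolation=2);cv2.imwrite('pics/z2.png',cr)
E
```

```text
275 62 23 19 380 [285.6868  70.9105]
282 94 13 39 174 [288.3218 113.592 ]
280 141 16 12 150 [287.5933 145.9467]
cap [ 0.4313 -0.0225  0.127 ] ball [ 0.4341 -0.082   0.127 ] tabtop [ 0.4329 -0.0521  0.173 ]
```

View pics/z2.png

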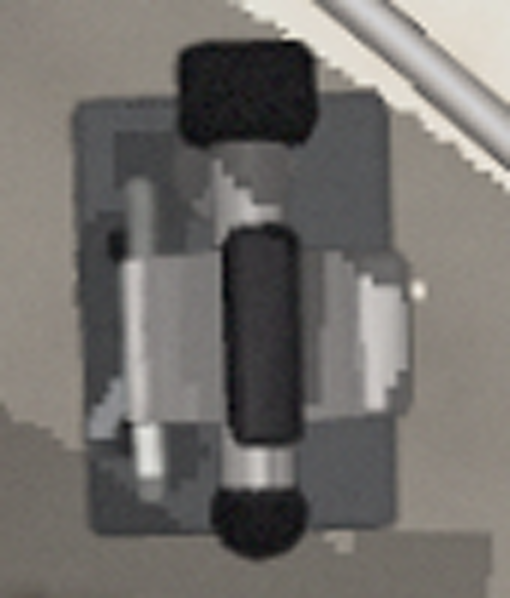

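```bash
python3 -m pendant '[[[3,-41,0],-2.7],[[6,-40,0],0],[[0,0,0],0]]' 40;  python3 - <<'E'
from h import *
np.set_printoptions(precision=4,suppress=True)
o=robot.get_obs();print(o['position'],np.degrees(2*np.arctan2(o['tool_rot'][1],o['tool_rot'][0])))
print(wonz(load('w1'),(288.8,113.8),.173))
E
```

```text
time: 2.5
position: [0.432, -0.0559, 0.2445]
tool_rot: [1.0, 0.023, -0.0, -0.0]
ft_force: [0.3, -0.2, 0.1]
grip_width: 0.0404
[ 0.432  -0.0559  0.2445] 2.6612046009710624
[ 0.4328 -0.0566  0.173 ]
```

```bash
python3 -m pendant '[[[1,1,30],0],[[0,0,30],0],[[0,0,21],0],[[0,0,0],0],[[0,0,0],0]]'; python3 -m pendant '[[[0,0,0],0],[[0,0,0],0],[[0,0,0],0],[[0,0,0],0]]' 0 25
```

```text
time: 3.12
position: [0.4337, -0.0586, 0.164]
tool_rot: [1.0, 0.022, 0.001, 0.0]
ft_force: [0.4, -0.1, -0.4]
grip_width: 0.0401
time: 3.62
position: [0.4327, -0.0571, 0.1637]
tool_rot: [1.0, 0.023, -0.0, 0.0]
ft_force: [-4.9, -0.4, 3.8]
grip_width: 0.0079
```

```bash
python3 -m pendant '[[[0,0,-20],0],[[0,0,-40],0],[[0,0,-48],0],[[0,0,0],0]]'; python3 -m pendant '[[[40,15,0],1],[[50,22,0],1],[[50,22,0],1],[[12,14,0],0],[[0,0,0],0],[[0,0,0],0],[[0,0,0],0]]'
python3 - <<'E'
from h import *
np.set_printoptions(precision=4,suppress=True)
o=robot.get_obs();print(o['position'],np.degrees(2*np.arctan2(o['tool_rot'][1],o['tool_rot'][0])),o['q'])
c=snap('wrist','w2')
E
```

```text
time: 4.12
position: [0.4351, -0.0579, 0.2745]
tool_rot: [1.0, 0.023, 0.004, 0.002]
ft_force: [0.4, -0.3, -1.3]
grip_width: 0.0077
time: 5.0
position: [0.5849, -0.1255, 0.2715]
tool_rot: [1.0, -0.003, -0.001, -0.0]
ft_force: [-0.3, 0.0, -1.3]
grip_width: 0.008
[ 0.5849 -0.1255  0.2715] -0.3719593383836679 [-0.3981  0.4626  1.4703  0.0001  1.2102 -0.3917]
```

View pics/w2.png

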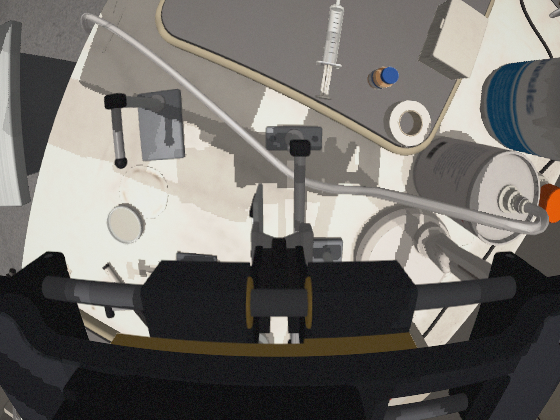

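The wrist view shows the rail's left cap at (300,149) and the bar running down at column ~299. The hanger is in the jaws, its hook at (280,240) and its plate edge at (258,215).

Run:
```python
from h import *
np.set_printoptions(precision=4,suppress=True)
c=load('w2');g=c['pixels'].astype(int).max(2)
m=(g<50).astype(np.uint8)[135:165,280:320]
n,l,s,ce=cv2.connectedComponentsWithStats(m)
for i in range(1,n):
    if s[i][4]>30: print(s[i],ce[i]+[280,135], wonz(c,ce[i]+[280,135],.13))
for r in (165,195,215): print(r,g[r,284:316])
for uv in [(298.5,165),(298.5,195),(299,215)]: print(wonz(c,uv,.127))
t=snap('top','top2');a=cv2.resize(t['pixels'][100:230,180:340],(640,520),interpolation=2);cv2.imwrite('pics/z3.png',a)
```

```text
[ 10   5  21  16 314] [299.6274 147.4554] [ 0.6039 -0.0727  0.13  ]
165 [156 133 124 149 147 150 151 151 152 148  92  77  76  77  91  92  95  92
  90  90  85  99 119 117 117 119 117 118 117 118 118 120]
195 [208 209 213 208 210 213 215 214 215 182  91  88  97  98  98 104 105 102
  99  96  92 116 118 216 219 218 218 220 218 219 220 220]
215 [219 233 233 233 233 233 233 234 233 172  90  92  97  98 103 105 104 102
  97  96 110 147 232 233 233 234 233 233 233 233 233 234]
[ 0.6032 -0.0886  0.127 ]
[ 0.6034 -0.1158  0.127 ]
[ 0.6041 -0.1347  0.127 ]
```

View pics/z3.png

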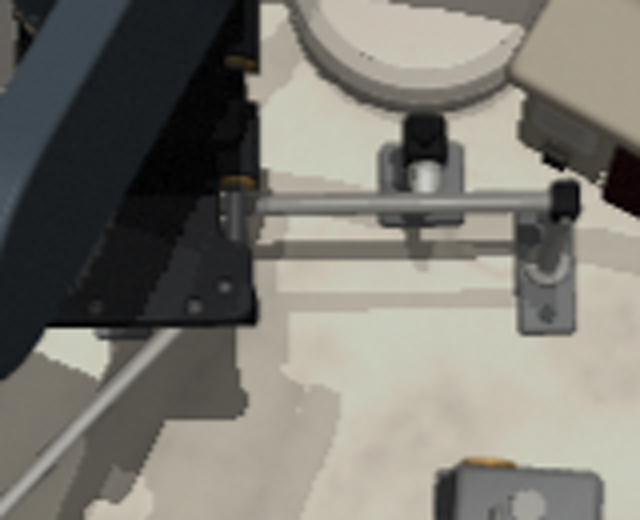

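```bash
python3 -m pendant '[[[18.5,5,0],0],[[0,0,0],0],[[0,0,0],0]]'; python3 -m pendant '[[[0,0,30],0],[[0,0,35],0],[[0,0,25],0],[[0,0,10],0],[[0,0,0],0],[[0,0,0],0]]'
```

```text
time: 5.48
position: [0.604, -0.1312, 0.2715]
tool_rot: [1.0, -0.003, -0.001, -0.0]
ft_force: [0.5, -0.3, -2.4]
grip_width: 0.0077
time: 6.22
position: [0.6056, -0.1319, 0.1728]
tool_rot: [1.0, -0.003, 0.001, 0.0]
ft_force: [0.4, 0.4, -1.1]
grip_width: 0.0078
```

```bash
python3 -m pendant '[[[-1.5,0,4],0],[[0,0,3],0],[[0,0,0],0]]';python3 -m pendant '[[[0,0,2],0],[[0,0,0],0]]'
```

```text
time: 6.6
position: [0.6031, -0.1316, 0.1644]
tool_rot: [1.0, -0.003, -0.0, -0.0]
ft_force: [-0.0, -0.2, -1.3]
grip_width: 0.008
time: 6.85
position: [0.6034, -0.1316, 0.1638]
tool_rot: [1.0, -0.003, 0.0, 0.0]
ft_force: [-1.6, 0.6, 4.6]
grip_width: 0.0079
```

```bash
python3 -m pendant '[[[0,8,0],0],[[0,15,0],0],[[0,15,0],0],[[0,15,0],0],[[0,0,0],0]]';python3 -m pendant '[[[0,15,0],0],[[0,15,0],0],[[0,12,0],0],[[0,6,0],0],[[0,0,0],0],[[0,0,0],0]]'
python3 - <<'E'
from h import *
np.set_printoptions(precision=4,suppress=True)
c=snap('wrist','w3');s=snap('scene','scene3');t=snap('top','top3')
b=cv2.resize(s['pixels'][150:290,180:300],(400,467),interpolation=2);a=cv2.resize(t['pixels'][100:240,180:300],(400,467),interpolation=2)
cv2.imwrite('pics/z4.png',np.hstack([b,a]))
t=load('top0');
for v in (140,145,148,150):print(onz(t,(286.4,v),.075))
E
```

```text
time: 7.48
position: [0.6031, -0.1844, 0.1638]
tool_rot: [1.0, -0.004, 0.0, -0.001]
ft_force: [-1.9, 2.1, 5.2]
grip_width: 0.0079
time: 8.22
position: [0.6028, -0.2311, 0.1638]
tool_rot: [1.0, -0.004, 0.0, -0.001]
ft_force: [-0.7, 4.1, 4.3]
grip_width: 0.008
[ 0.6392 -0.2326  0.075 ]
[ 0.6289 -0.2324  0.075 ]
[ 0.6228 -0.2323  0.075 ]
[ 0.6187 -0.2322  0.075 ]
```

View pics/z4.png

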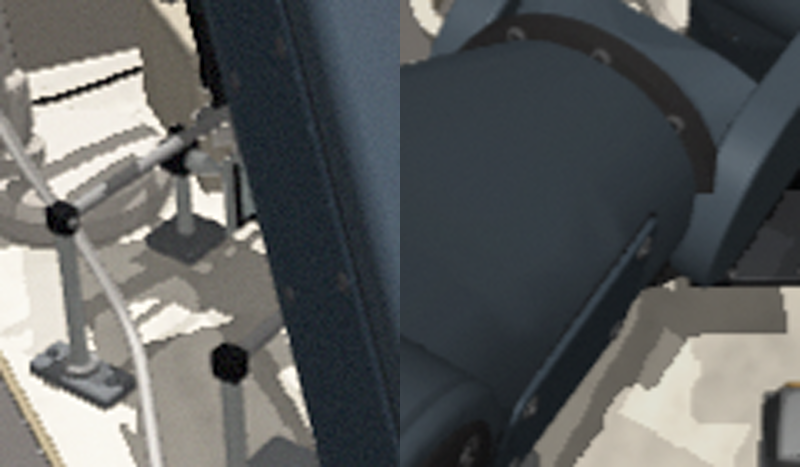

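Grasp y is −0.231 against a nozzle y of about −0.232, with the hook resting on the rail. I'll let go and retreat straight up.

```bash
python3 -m pendant '[[[0,-1,0],0],[[0,0,0],0],[[0,0,0],0]]' 30; python3 -m pendant '[[[0,0,-10],0],[[0,0,-30],0],[[0,0,-50],0],[[-55,10,0],0],[[-60,10,0],0],[[-40,-50,0],0],[[-20,-60,0],0],[[0,0,0],0]]' 30
python3 - <<'E'
from h import *
np.set_printoptions(precision=4,suppress=True)
o=robot.get_obs();print(o['position'],o['time'])
c=snap('wrist','w4');s=snap('scene','scene4');t=snap('top','top4')
b=cv2.resize(s['pixels'][150:290,180:300],(240,280),interpolation=2);a=cv2.resize(t['pixels'][100:300,180:380],(280,280),interpolation=2)
w=c['pixels'][0:300,:]
cv2.imwrite('pics/z5.png',np.vstack([w,np.hstack([b,a,np.zeros((280,40,3),np.uint8)])]))
E
```

```text
time: 8.75
position: [0.6026, -0.2319, 0.1624]
tool_rot: [1.0, -0.004, 0.0, 0.0]
ft_force: [-0.9, -0.2, -0.7]
grip_width: 0.0273
time: 9.75
position: [0.4264, -0.1386, 0.253]
tool_rot: [1.0, -0.002, -0.001, -0.001]
ft_force: [0.7, -0.8, 0.0]
grip_width: 0.0299
[ 0.4264 -0.1386  0.253 ] 9.75
```

View pics/z5.png

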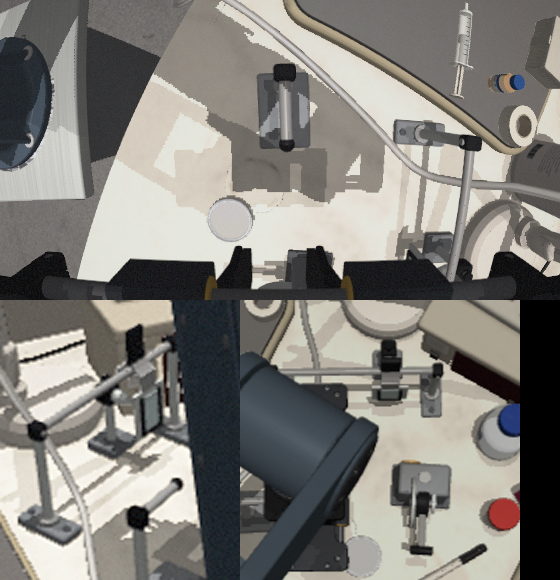

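The hanger hangs on the rail in front of the nozzle, and the dish, pot and bottle are undisturbed. Now I'll measure the hanger's y and the lever bar.

Run:
```python
from h import *
np.set_printoptions(precision=4,suppress=True)
t=load('top4');t0=load('top0')
def dark(c,x0,x1,y0,y1,th,z):
    g=c['pixels'].max(2)[y0:y1,x0:x1];n,l,s,ce=cv2.connectedComponentsWithStats((g<th).astype(np.uint8))
    for i in range(1,n):
        if s[i][4]>20:
            b=s[i]; print(b+[x0,y0,0,0,0],ce[i]+[x0,y0],onz(c,ce[i]+[x0,y0],z)); pts=np.argwhere(l==i)[:,::-1]; print('  ',cv2.minAreaRect(pts.astype(np.float32)))
print('bar');dark(t,295,325,268,290,50,.102);dark(t0,295,325,268,290,50,.102)
print('tab/nozzle');dark(t,275,297,118,160,45,.17)
print('housing top'); print(onz(t0,(308,226),.09))
g=t['pixels'][138:170,276:296].max(2);print(g)
```

```text
bar
[302 275  15   7  84] [308.8214 278.4048] [ 0.3661 -0.2671  0.102 ]
   ((14.0, 10.0), (6.0, 14.0), 90.0)
[302 275  15   7  89] [308.573  278.4157] [ 0.3661 -0.2666  0.102 ]
   ((14.0, 10.0), (6.0, 14.0), 90.0)
tab/nozzle
[280 129  15  22 259] [286.2896 140.5058] [ 0.6075 -0.2298  0.17  ]
   ((12.0, 21.5), (21.0, 14.0), 90.0)
housing top
[ 0.4647 -0.2692  0.09  ]
[[110  89  68  63  43  25  21  25  23  24  24  23  23  25  23  33 100 117
  113 109]
 [112  84  64  63  44  22  15  15  14  16  15  16  16  16  16  30 100 116
  115 110]
 [111  83  64  64  46  28  26  47  58  65  72  71  47  37  37  68 103 114
  114 111]
 [111 109  81  64  48  28  24  30  31  34  36  36  29  23  27  35  46  52
   51  84]
 [111 113  83  64  47  33  31  30  29  31  31  30  32  31  32  33  31  32
   24  79]
 [110 114  83  66  43  35  37  37  38  40  39  40  41  41  42  42  43  43
   31  79]
 [111 116  84  64  38  25  28  28  29  28  30  29  29  29  27  27  28  29
   24  80]
 [ 97 102  71  62  38  14  13  11  13  11  13  14  12  13  12  13  12  10
   11  80]
 [ 94  98  68  50  31  11   6   9   9   9   9   8  
[... 1289 characters left out ...]
  54 109
  159 176]
 [170 170 173 174 140  82  56  56  57  55  57  55  55  56  55  53  53  92
  131 143]
 [ 98  96  94  90  78  70  67  67  66  67  71  73  73  75  83  86  85  81
   72  69]
 [ 73  60  48  48  66 107 118 117 116 117 116 115 115 115 114 114 112  77
   46  46]
 [ 73  59  30  18  55  83  89  90  90  88  88  89  88  89  87  88  84  53
   21  21]
 [ 73  58  28   8  51  76  82  80  80  81  80  81  80  81  81  81  77  45
   12  18]
 [ 69  55  27  10  52  77  81  81  81  82  82  82  81  82  82  79  76  43
   10  20]
 [ 72  61  29   8  51  76  82  81  81  81  81  81  81  81  82  81  75  42
    8  30]
 [ 73  59  29   9  52  78  81  81  80  81  80  81  81  79  80  75  61  32
    8  44]]
```

```bash
python3 -m pendant '[[[-10,50,0],0],[[-25,50,0],0],[[-26,28,0],0],[[0,0,40],0],[[0,0,50],0],[[0,0,15],0],[[0,0,0],0],[[0,0,0],0]]' 0 20
python3 - <<'E'
from h import *
np.set_printoptions(precision=4,suppress=True)
o=robot.get_obs();print(o['position'],o['time'],o['ft_force'],o['q'])
E
```

```text
time: 10.9
position: [0.3683, -0.2714, 0.1481]
tool_rot: [1.0, -0.004, 0.001, 0.001]
ft_force: [0.1, -0.2, 0.2]
grip_width: 0.0004
[ 0.3683 -0.2714  0.1481] 10.9 [ 0.0747 -0.1996  0.1629] [-0.8801  0.4687  1.939  -0.0001  0.7318 -0.8725]
```

```bash
python3 -m pendant '[[[-3.5,-4,10],0],[[0,0,6],0],[[0,0,0],0],[[0,0,0],0]]'; python3 -m pendant '[[[0,0,3],0],[[0,0,0],0],[[0,0,0],0]]'; python3 -m pendant '[[[0,0,3],0],[[0,0,0],0],[[0,0,0],0]]'
```

```text
time: 11.4
position: [0.3642, -0.266, 0.1317]
tool_rot: [1.0, -0.003, 0.0, 0.0]
ft_force: [-0.9, -1.0, 0.2]
grip_width: 0.0001
time: 11.78
position: [0.3641, -0.2659, 0.1285]
tool_rot: [1.0, -0.003, 0.0, -0.0]
ft_force: [-0.5, -0.2, 0.1]
grip_width: 0.0005
time: 12.15
position: [0.3637, -0.266, 0.1259]
tool_rot: [1.0, -0.003, -0.0, 0.0]
ft_force: [-2.2, -0.4, 6.2]
grip_width: 0.0003
```

Contact came at TCP z ≈ 0.127, as predicted. The third click should be near z ≈ 0.082.

```bash
python3 -m pendant '[[[0,0,6],0],[[0,0,6],0],[[0,0,6],0],[[0,0,0],0],[[0,0,0],0]]'; python3 -m pendant '[[[0,0,6],0],[[0,0,6],0],[[0,0,4],0],[[0,0,0],0],[[0,0,0],0]]';  python3 -m pendant '[[[0,0,3],0],[[0,0,3],0],[[0,0,0],0],[[0,0,0],0]]'
```

```text
time: 12.78
position: [0.3622, -0.265, 0.1077]
tool_rot: [1.0, -0.003, -0.002, -0.001]
ft_force: [-5.9, -0.1, 7.4]
grip_width: 0.0008
time: 13.4
position: [0.3627, -0.265, 0.0918]
tool_rot: [1.0, -0.003, -0.001, -0.001]
ft_force: [-4.3, -0.0, 9.2]
grip_width: 0.0005
time: 13.9
position: [0.3633, -0.2651, 0.0858]
tool_rot: [1.0, -0.003, -0.001, -0.001]
ft_force: [-2.6, 1.3, 6.8]
grip_width: 0.0004
```

```bash
python3 -m pendant '[[[0,0,2],0],[[0,0,1.5],0],[[0,0,0],0],[[0,0,0],0]]'
python3 - <<'E'
from h import *
np.set_printoptions(precision=4,suppress=True)
o=robot.get_obs();print(o['position'],o['time'],o['ft_force'])
w=snap('wrist','w5');s=snap('scene','scene5');t=snap('top','top5')
p=[.365,-.267,.054];print(proj(t,p),proj(s,p))
b=cv2.resize(s['pixels'][150:350,180:380],(300,300),interpolation=2);a=cv2.resize(t['pixels'][120:320,180:380],(300,300),interpolation=2)
cv2.imwrite('pics/z6.png',np.vstack([np.hstack([b,a]),cv2.resize(w['pixels'][150:420,130:430],(600,290))[:290]]))
E
```

```text
time: 14.4
position: [0.3638, -0.2652, 0.0825]
tool_rot: [1.0, -0.004, -0.0, -0.0]
ft_force: [0.2, 1.6, 8.0]
grip_width: 0.0006
[ 0.3638 -0.2652  0.0825] 14.4 [0.1709 1.5563 8.0285]
[307.2352 280.3025] [348.059  237.3074]
```

View pics/z6.png

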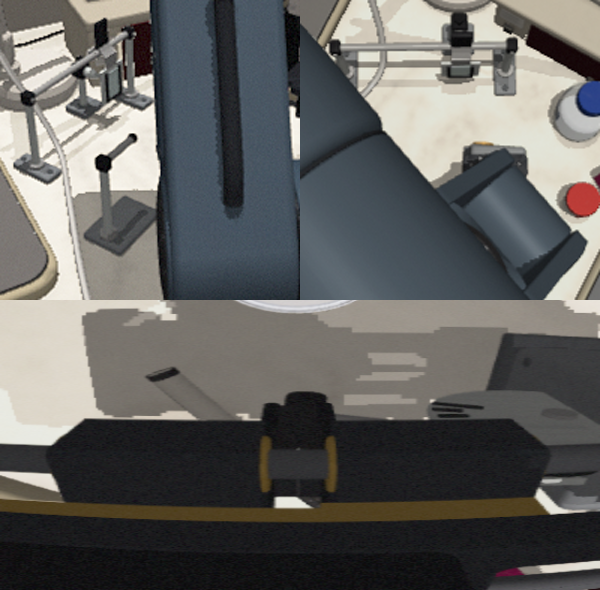

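The wrist picture shows the fingertips over the black bar. The drop from contact is 44.5 mm, so the lever angle is about 0.65 rad, in the middle of the 0.58–0.74 band. The hanger still hangs at the nozzle.

```bash
python3 -c "
from rig import robot,order
o=robot.get_obs();print(o['position'],o['ft_force'],o['time']);order.hand_in()"
```

```text
[ 0.3638255  -0.26518018  0.08251267] [-0.3727234   1.67542399  7.50545254] 14.55
the job is handed in; nothing more can be done
```

The job is handed in at 14.55 s, with the arm still pressing the lever at what I estimate is the third click.

- **Hanger:** I hooked it over the rail about 53 mm left of the rail's middle and slid it along with the hook resting on the bar. I let go at y ≈ −0.231. The nozzle measured about −0.232 from the top view. One cruder two-view estimate gave −0.236 and its rays missed each other by 11 mm, so I did not use it; the hanger is within 12 mm either way. The last picture still shows it hanging in front of the nozzle.
- **Lever:** First contact was at about 0.127 m and I ended at 0.0825 m. That drop of about 44.5 mm puts the angle at roughly 0.65 rad, inside the 0.58–0.74 band. The holding force was about 7.5 to 8 N, a little under the 9 N quoted, and I saw no sign of the stop. The arm and gripper hid the lever and its tick marks, so the angle comes from travel and force and was not seen directly.
- **Dish, pot and bottle:** I did not touch them, and the pictures showed no change in them. The pot and bottle were in view to the end; the dish was only partly in view in the last picture.

My first move went away from the stand, because the tool's axes were turned from what I had assumed. It touched nothing and I corrected it at once.

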